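Shift the polishing lathe into third gear

TASK

The polishing lathe's gearstick stands somewhere along the left-hand side of its H-shaped gate (left as seen from the robot). With your fingertips, gently push it into line with the cross channel, across to the right, then forward into the third slot (the one with three dots) as far as it goes. Only push the stick: do not grip it, do not force it, and leave the jars and other things on the bench where they are.

Things in the scene. Friction and masses are not known exactly. Their poses are not given: they have to be found in the camera images.
- lathe: White bench polishing lathe, fixed. Origin on the bench straight below the gate's centre; x = forward (away from the operator, towards the motor), y = left, z up; yaw within 0.35 rad. Gearbox 160 (x) x 130 (y) x 90 mm high carries the gate. Behind it a lying motor drum, 124 mm across, axis along y at x = +190 mm, top 150 mm above the bench, spindle from y = -230 to +180 mm.
- gate_centre (a point): Centre of the H-shaped gate, on top of an aluminium plate (x 92, y 84, 8 mm thick, top 100 mm above the bench). Two slots along the lathe's x, 15 mm wide, middles 14.2 mm left and right of this point, reach 30 mm forward and back; a 15 mm wide cross channel along y through this point joins them. The tongues between the slots have rounded ends.
- slot3 (a point): The third slot: three raised dots, right and forward; 22 mm forward and 14.2 mm right of the gate's centre, on the plate's top, where the stick's rod stands in third gear. The others: one dot = left forward, two = left back, four = right back.
- stick (a joint): Fore-and-aft tilt s of the gearstick (rad): 0 in the cross channel, positive leaning forward (lathe +x), stops at +-0.32. Its pivot is 28 mm above the bench under the gate's centre. The 10 mm rod moves only where the slots let it; it can cross with s within about +-0.05. Stays where left; about 2 N at the grip moves it.
- cradle (a joint): Sideways tilt c of the gearstick (rad), same pivot: about -0.20 in the left slot, +0.20 in the right one (play +-0.035), positive leaning right (lathe -y). Stays where left; about 2 N at the grip moves it. The stick's direction from the pivot in the lathe's axes is (sin s, -cos s sin c, cos s cos c).
- grip_top (a point): Top centre of the gearstick's black grip, 166 mm along the stick from the pivot (194 mm above the bench when upright). The grip is 66 mm long down from there, 26 mm across its four flat raised faces (16 mm wide each), which face forward, back, left and right.
- grip: The gearstick's black grip as a whole; origin at the stick's pivot, z along the stick, x forward, y left.
- face_far: The raised flat face of the grip that looks forward, 13 mm from the stick's axis, 58 mm long, 102 to 160 mm along the stick from the pivot; origin at the pivot.
- face_near: The raised flat face of the grip that looks back, towards the operator, 13 mm from the stick's axis, 58 mm long, 102 to 160 mm along the stick from the pivot; origin at the pivot.
- face_left: The raised flat face of the grip that looks left, 13 mm from the stick's axis, 58 mm long, 102 to 160 mm along the stick from the pivot; origin at the pivot.
- face_right: The raised flat face of the grip that looks right, 13 mm from the stick's axis, 58 mm long, 102 to 160 mm along the stick from the pivot; origin at the pivot.
- jar: Closed round jar, 48 mm across, 48 mm high, left of the gearbox. Loose bystander; leave alone. Origin under its centre.
- dropper: White dropper bottle, 38 mm across, 85 mm high, right of the gearbox. Loose bystander; leave alone. Origin under its centre.
- cone: Grey felt polishing cone, 32 mm across, 45 mm high, right of the gearbox. Loose bystander; leave alone. Origin under its centre.
- cast: Plaster tooth cast, 55 x 60 x 27 mm. Loose bystander; leave alone. Origin under its centre.
- spatula: Mixing spatula, 170 mm long, lying. Loose bystander; leave alone. Origin under its centre.
- bowl: Black rubber mixing bowl, 90 mm across, 50 mm high. Loose bystander; leave alone. Origin under its centre.
- jar2: Clear closed jar, 60 mm across, 55 mm high. Loose bystander; leave alone. Origin under its centre.

How it is judged:
On the way, in this order (a step that is already met when the one before it is completed fails the run):
1. the gearstick has been brought through the cross channel to the right-hand side (value of joint cradle above 0.12 rad).
2. the gearstick is forward in the third slot (value of joint stick above 0.25 rad and value of joint cradle above 0.14 rad), for 0.2 s.
At the end, for the whole second after the job is handed in: The gearstick rests in the third slot: leaning forward more than 0.25 rad (its stop is at 0.32) and to the right more than 0.14 rad, still; no bystander has moved 30 mm (all of step 2 and velocity of joint stick between -0.05 and 0.05 rad/s and distance of each of jar, dropper, cone, cast, spatula, bowl, jar2 from where it was at the start of the episode below 0.03 m); the robot touches nothing.
It fails at once if the grip is pinched: fingers press on two opposite faces at once with over 1 N each ((contact force between the fingers and face_far above 1 N and contact force between the fingers and face_near above 1 N) or (contact force between the fingers and face_left above 1 N and contact force between the fingers and face_right above 1 N)).
It fails at once if the gearstick is forced with more than 35 N (contact force between the fingers and grip above 35 N).
It fails at once if a bystander is moved 30 mm or lifted (distance of any of jar, dropper, cone, cast, spatula, bowl, jar2 from where it was at the start of the episode above 0.03 m).
It also fails if it takes over 59 s, if anything falls off the work surface, if the arm or the gripper's body presses on something with over 40 N, if the wrist force passes 120 N, or if a joint passes its speed limit or range.

ROBOT

A 6-joint arm with a two-finger parallel gripper is mounted at the origin on the work surface. World frame = base frame: x ahead of the robot, y to its left, z up, the work surface at z = 0. Lengths are in m, angles in rad, forces in N, time in s.
With the tool pointing down it reaches from about 0.3 to 0.75 m from the base axis. Payload 8.5 kg.
Tool frame: the origin (TCP) lies at the very end of the fingers, on their centre line; the grasp point (between the pads) lies 19 mm behind it; z points along the fingers, y is the direction in which the jaws open and shut (so a half turn about z gives the same grasp; the last joint's range is limited). The gripper opens to 88 mm and grips with 3 to 60 N. Pads are 18 mm wide; open, the fingers measure 123 mm over their backs; the gripper's body (75 mm by 187 mm) begins 45 mm behind the grasp point.
Start: joints at [1.131, 0.381, 1.297, -0, 1.464, -0.215], TCP at [0.123, 0.536, 0.239] pointing down, gripper open.
Joint ranges: [-3.11, 3.11], [-0.89, 2.33], [0.22, 2.48], [-1.42, 4.56], [0.17, 2.85], [-2.88, 2.88]. Speed limits (rad/s): [2.39, 2.39, 3.14, 3.14, 3.14, 3.14].

INTERFACE

Orientations are given as [roll, pitch, yaw] about the fixed x, y, z axes, in that order (R = Rz(yaw) Ry(pitch) Rx(roll)).
In Python, from station import arm gives the robot as it stands. The module is installed in compiled form; this text tells all that it offers.
- The arm moves only by the shell command python3 -m crank 'ROWS' [FORCE]. ROWS is JSON, a list that holds one entry, the list of rows, each a list of 7 numbers: the turn, a rotation vector about the tool's x, y, z in degrees, then the shift along the tool's x, y, z in m, then the closure, from -1 (fully open) to 1 (shut). A call has exactly 5 rows; each row shifts and turns the pose as measured when the row begins, along the tool's axes as they then stand; what a row does not reach is not made up. A row lasts 1/8 s, in which the tool goes at most 62.5 mm and 10.7 degrees, less where a joint would pass 70% of its speed; a pose out of reach is approached as far as the arm can. A call is refused whole if a number of a shift passes 0.0625 or a number of a turn 10.7, either way. A call with a gripper value outside its range is refused whole. The fingers move at their own pace and stop on an object; FORCE is the grip in N (left out, the last holds). Time passes only in rows, so rows that do not move let the fingers close, or fill a call up. It gives the time, the measured TCP pose, the force and the opening at its end, in the units of the state.
- arm.observe(): the state, without advancing time (a new reading comes with each control period).
- arm.get_image(name): name is "side" or "top"; returns a dict with "pixels" (384x512x3 uint8, red, green, blue), "K" (3x3 intrinsics, pixels), "rvec" (rotation vector, rad) and "tvec" (3), from world to camera coordinates, as OpenCV has them. Camera axes: x right, y down, z forward; pixel columns grow to the right and rows downward; lengths in m; the calibration is good to about 2 mm. A picture is of the moment at which its call begins. There is no depth.
- arm.job_done(): hands the job in, once; it reports no verdict.
The state is a dict: "time": time; "qpos": joint angles; "qd": joint speeds; "effort": joint torques, N m; "eef_pos": TCP position; "orientation": TCP orientation; "wrist_force": force on the tool from outside, world axes, zero at the start; "torque": the same for the moment, N m; "grip_width": opening from 0.0 (shut) to 1.0 (fully open).
Only numpy, scipy, OpenCV 4.12 (cv2) and the standard library are available. Lean on these libraries where they do the work, as an engineer would, in place of code of your own. Each camera call takes 0.05 s, during which the arm holds its last target.

## Working session

There is one attempt and no reset: what is moved stays moved. The work goes in short steps, Python scripts to look and compute and a shell command to move; the robot and the scene stay as the last step left them, time stands still between calls to the robot, and variables do not carry over. Pictures are saved under pics/ and viewed, and the job is handed in when it is done.

```bash
mkdir -p pics; ls; python3 - <<'E'
from station import arm
import cv2,json
s=arm.observe();print(s)
for n in("side","top"):
    d=arm.get_image(n);cv2.imwrite(f"pics/{n}0.png",d["pixels"][:,:,::-1]);print(n,d["K"],d["rvec"],d["tvec"])
E
```

```text
pics
{'time': 0.0, 'qpos': array([ 1.13072779e+00,  3.81188826e-01,  1.29824061e+00, -6.14810552e-06,
        1.46358526e+00, -2.15295369e-01]), 'qd': array([-6.66691235e-05,  2.26696515e-04,  8.99611337e-04, -9.77087260e-04,
       -6.54639922e-04,  8.65051063e-04]), 'effort': array([ 2.34368075e-03, -4.37933743e+01, -2.24558616e+01,  7.14710075e-02,
        3.52625793e-02, -9.62526724e-05]), 'eef_pos': array([0.12246929, 0.53591174, 0.23814841]), 'orientation': array([-3.14020213e+00, -2.97829941e-04,  2.91681994e+00]), 'wrist_force': array([ 0.01124426, -0.10858474, -0.23492402]), 'torque': array([-0.00681431,  0.00299672, -0.04451419]), 'grip_width': 1.0016447208564352}
side [[451.34549714   0.         267.07039448]
 [  0.         451.34549714 188.64930134]
 [  0.           0.           1.        ]] [ 2.09146344 -0.37533557  0.19330238] [-0.48740176  0.23307026  1.5802367 ]
top [[382.55296018   0.         258.98469392]
 [  0.         382.55296018 189.50456464]
 [  0.           0.           1.        ]] [ 2.12728538 -2.11680842  0.18853381] [0.01159025 0.52565672 1.27613446]
```

View pics/side0.png

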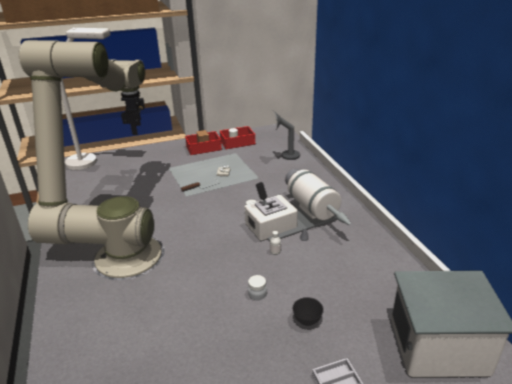

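View pics/top0.png

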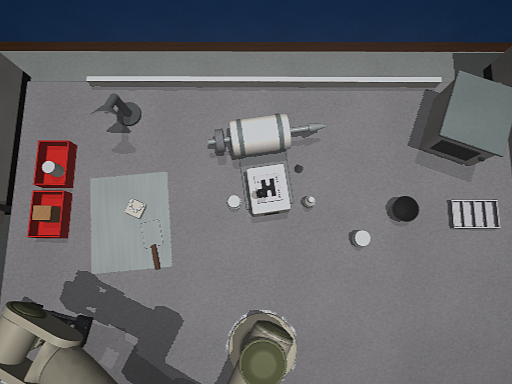

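```bash
python3 - <<'E'
import cv2
a=cv2.imread("pics/top0.png")[155:225,220:320];cv2.imwrite("pics/topc.png",cv2.resize(a,None,fx=8,fy=8,interpolation=cv2.INTER_CUBIC))
a=cv2.imread("pics/side0.png")[170:260,230:330];cv2.imwrite("pics/sidec.png",cv2.resize(a,(660,594),interpolation=cv2.INTER_CUBIC))
E
```

```text
(no output)
```

View pics/topc.png

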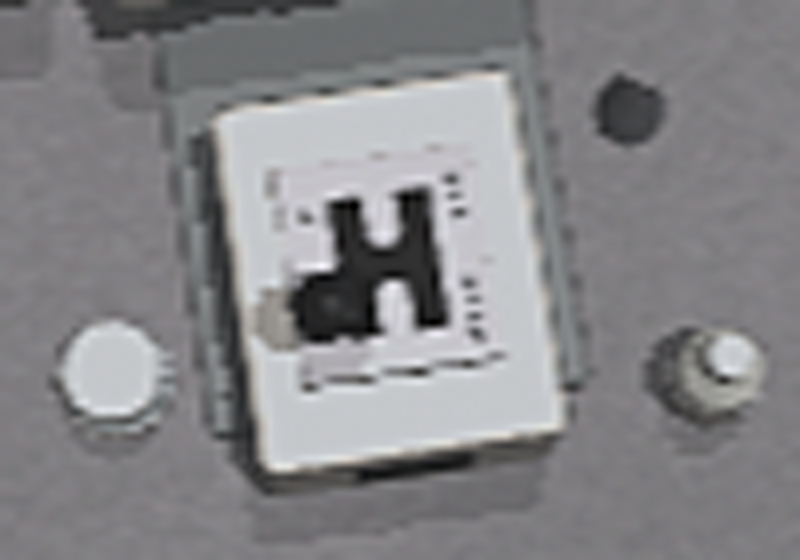

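View pics/sidec.png

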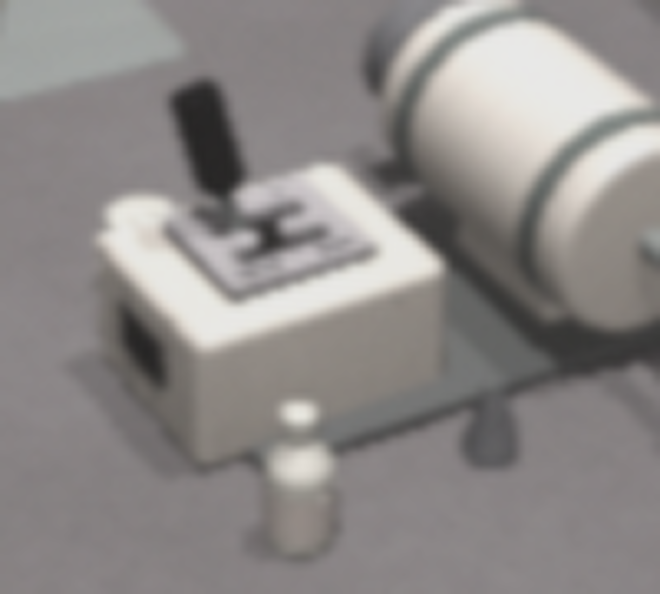

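```bash
cat > h.py <<'E'
import numpy as np,cv2
from scipy.optimize import least_squares
K={'side':np.array([[451.34549714,0,267.07039448],[0,451.34549714,188.64930134],[0,0,1]]),'top':np.array([[382.55296018,0,258.98469392],[0,382.55296018,189.50456464],[0,0,1]])}
RV={'side':np.array([2.09146344,-0.37533557,0.19330238]),'top':np.array([2.12728538,-2.11680842,0.18853381])}
TV={'side':np.array([-0.48740176,0.23307026,1.5802367]),'top':np.array([0.01159025,0.52565672,1.27613446])}
def proj(n,P): return cv2.projectPoints(np.atleast_2d(np.array(P,float)),RV[n],TV[n],K[n],None)[0][:,0]
def L2W(p,P):
    x,y,a=p;P=np.atleast_2d(P);c,s=np.cos(a),np.sin(a)
    return np.c_[x+c*P[:,0]-s*P[:,1],y+s*P[:,0]+c*P[:,1],P[:,2]]
def stickpt(s,c,l): return np.array([np.sin(s)*l,-np.cos(s)*np.sin(c)*l,.028+np.cos(s)*np.cos(c)*l])
E
python3 - <<'E'
from h import *
t=lambda x,y:(220+(x+.5)/8-.5,155+(y+.5)/8-.5)
sd=lambda x,y:(230+(x+.5)/6.6-.5,170+(y+.5)/6.6-.5)
M=[[.08,.065,.09],[.08,-.065,.09],[-.08,-.065,.09],[-.08,.065,.09],[.03,.0217,.1],[.03,-.0217,.1],[-.03,-.0217,.1]]
U=np.array([t(215,118),t(508,72),t(565,430),t(268,470),t(330,200),t(430,188),t(448,325)])
MS=[[.08,-.065,.09],[-.08,-.065,.09],[-.08,.065,.09]]
US=np.array([sd(443,268),sd(205,348),sd(100,240)])
f=lambda p:np.r_[(proj('top',L2W(p,M))-U).ravel(),(proj('side',L2W(p,MS))-US).ravel()]
r=least_squares(f,[.5,0,.1],loss='soft_l1');print(r.x,np.round(f(r.x).reshape(-1,2),2))
p=r.x
g=lambda q:np.r_[(proj('top',L2W(p,stickpt(*q,.166)))-t(322,306)).ravel(),(proj('side',L2W(p,stickpt(*q,.166)))-sd(197,90)).ravel()]
r=least_squares(g,[0,0]);print(r.x,np.round(r.fun,2),L2W(p,stickpt(*r.x,.166)))
E
```

```text
[ 0.52315129 -0.01781839  0.15934626] [[-0.66 -1.32]
 [ 0.57 -1.33]
 [ 1.39  0.11]
 [-0.19  1.1 ]
 [-0.14  0.15]
 [ 0.18 -0.31]
 [ 0.83  0.04]
 [ 0.64 -1.07]
 [-1.83 -0.39]
 [-2.37 -1.64]]
[-0.16891317 -0.19185523] [ 0.65 -0.47 -1.09 -1.28] [[0.49064741 0.00856078 0.1886351 ]]
```

```bash
cat >> h.py <<'E'
from scipy.spatial.transform import Rotation as Ro
LP=np.array([.52315,-.01782,.15935])
def where(state):
    P=state['eef_pos'];a=LP[2];d=P[:2]-LP[:2]
    return np.array([np.cos(a)*d[0]+np.sin(a)*d[1],-np.sin(a)*d[0]+np.cos(a)*d[1],P[2]])
def need(state,tgt,yaw=np.pi+LP[2]):
    R=Ro.from_euler('xyz',state['orientation'])
    D=R.inv()*Ro.from_euler('xyz',[np.pi,0,yaw])
    W=L2W(LP,np.array(tgt,float))[0]
    print('lathe pos',np.round(where(state),4),'F',np.round(state['wrist_force'],2),'t',round(state['time'],2))
    print('turn deg',np.round(np.degrees(D.as_rotvec()),2),'shift',np.round(R.inv().apply(W-state['eef_pos']),4),'after turn',np.round(Ro.from_euler('xyz',[np.pi,0,yaw]).inv().apply(W-state['eef_pos']),4))
E
cat > n.py <<'E'
import sys;from station import arm;from h import *
need(arm.observe(),[float(v) for v in sys.argv[1:4]])
E
python3 n.py -.075 .028 .24; python3 -m crank '[[[0,0,-7.3,0,0,0.01,1],[0,0,-7.3,0,0,0,1],[0,0,-7.3,0,0,0,1],[0,0,0,0,0,0,1],[0,0,0,0,0,0,1]]]' 20; python3 n.py -.075 .028 .24
```

```text
lathe pos [-0.3077  0.6103  0.2382] F [ 0.15 -0.29  0.61] t 0.1
turn deg [ -0.07  -0.03 -22.01] shift [-0.434  -0.4527 -0.0013] after turn [-0.2327 -0.5823 -0.0018]
time: 0.72
eef_pos: [0.1222, 0.5353, 0.2263]
orientation: [-3.137, -0.003, -2.976]
wrist_force: [-0.2, -0.3, 0.1]
grip_width: 0.453
lathe pos [-0.3081  0.6097  0.2263] F [-0.22 -0.27  0.09] t 0.72
turn deg [-0.24 -0.16  0.34] shift [-0.2296 -0.5831 -0.0119] after turn [-0.2331 -0.5817 -0.0137]
```

```bash
python3 -m crank '[[[0,0,0,-0.025,-0.06,-0.014,1],[0,0,0,-0.025,-0.06,0,1],[0,0,0,-0.025,-0.06,0,1],[0,0,0,-0.025,-0.06,0,1],[0,0,0,-0.025,-0.06,0,1]]]' ; python3 n.py -.075 .028 .24
```

```text
time: 1.35
eef_pos: [0.2876, 0.2697, 0.2402]
orientation: [-3.138, -0.001, -2.98]
wrist_force: [1.0, 0.5, 0.5]
grip_width: 0.004
lathe pos [-0.187   0.3213  0.2402] F [0.98 0.47 0.49] t 1.35
turn deg [-0.22 -0.04  0.16] shift [-0.1112 -0.2936  0.0013] after turn [-1.120e-01 -2.933e-01  2.000e-04]
```

```bash
python3 -m crank '[[[0,0,0,-0.022,-0.059,0,1],[0,0,0,-0.022,-0.059,0,1],[0,0,0,-0.022,-0.059,0,1],[0,0,0,-0.022,-0.059,0,1],[0,0,0,-0.022,-0.058,0,1]]]' ; python3 n.py -.075 .028 .24
```

```text
time: 1.98
eef_pos: [0.4403, -0.0033, 0.2427]
orientation: [-3.138, 0.004, -2.991]
wrist_force: [0.2, 0.3, 0.4]
grip_width: 0.006
lathe pos [-0.0795  0.0275  0.2427] F [0.15 0.33 0.45] t 1.98
turn deg [-0.22  0.21 -0.51] shift [-0.0044  0.0005  0.0027] after turn [-0.0045  0.0005  0.0027]
```

```bash
python3 -m crank '[[[0,0,0,0,0,0.03,1],[0,0,0,0,0,0.03,1],[0,0,0,0,0,0.03,1],[0,0,0,0,0,0.002,1],[0,0,0,0,0,0,1]]]' ; python3 - <<'E'
from station import arm
from h import *
need(arm.observe(),[-.04,.028,.15])
a=arm.get_image('top')['pixels'][155:225,220:320,::-1];b=arm.get_image('side')['pixels'][160:240,230:330,::-1]
cv2.imwrite('pics/a1.png',cv2.resize(np.vstack([cv2.resize(a,(700,490)) ]),None,fx=1,fy=1));cv2.imwrite('pics/b1.png',cv2.resize(b,(700,560),interpolation=cv2.INTER_CUBIC))
E
```

```text
time: 2.6
eef_pos: [0.4435, -0.0084, 0.1493]
orientation: [-3.136, 0.007, -3.007]
wrist_force: [-0.6, 0.2, -0.1]
grip_width: 0.007
lathe pos [-0.0771  0.0219  0.1493] F [-0.58  0.23 -0.06] t 2.6
turn deg [-0.31  0.38 -1.44] shift [-0.037   0.007  -0.0005] after turn [-0.0371  0.0061 -0.0007]
```

View pics/b1.png

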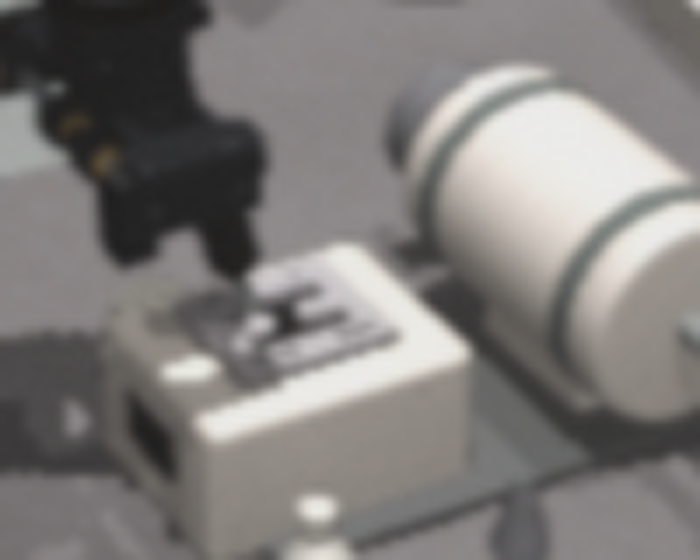

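View pics/a1.png

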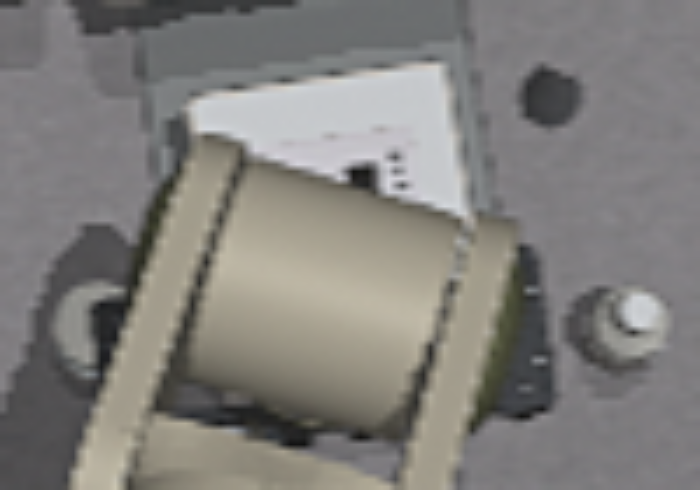

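```bash
python3 -m crank '[[[0,0,-1.4,-0.005,0.006,0,1],[0,0,0,-0.005,0,0,1],[0,0,0,-0.004,0,0,1],[0,0,0,-0.004,0,0,1],[0,0,0,-0.004,0,0,1]]]' ; python3 n.py -.022 .028 .15
```

```text
time: 3.32
eef_pos: [0.4667, 0.0017, 0.1515]
orientation: [-3.134, 0.011, -2.981]
wrist_force: [-0.6, -0.2, -0.4]
grip_width: 0.005
lathe pos [-0.0527  0.0283  0.1515] F [-0.65 -0.2  -0.42] t 3.33
turn deg [-0.42  0.61  0.09] shift [-0.0306 -0.0003  0.0018] after turn [-0.0307 -0.0003  0.0015]
```

```bash
python3 -m crank '[[[0,0.6,0,-0.004,0,0.001,1],[0,0,0,-0.004,0,0,1],[0,0,0,-0.004,0,0,1],[0,0,0,-0.003,0,0,1],[0,0,0,0,0,0,1]]]' ; python3 - <<'E'
from station import arm
from h import *
need(arm.observe(),[-.022,.028,.15])
b=arm.get_image('side')['pixels'][160:240,230:330,::-1]
cv2.imwrite('pics/b2.png',cv2.resize(b,(700,560),interpolation=cv2.INTER_CUBIC))
E
```

```text
time: 3.95
eef_pos: [0.4821, 0.0043, 0.1502]
orientation: [-3.135, -0.002, -2.981]
wrist_force: [-0.8, -0.8, 0.8]
grip_width: 0.003
lathe pos [-0.037   0.0283  0.1502] F [-0.82 -0.77  0.8 ] t 3.95
turn deg [-0.39 -0.14  0.09] shift [-0.015  -0.0004  0.0001] after turn [-0.015  -0.0003  0.0002]
```

View pics/b2.png

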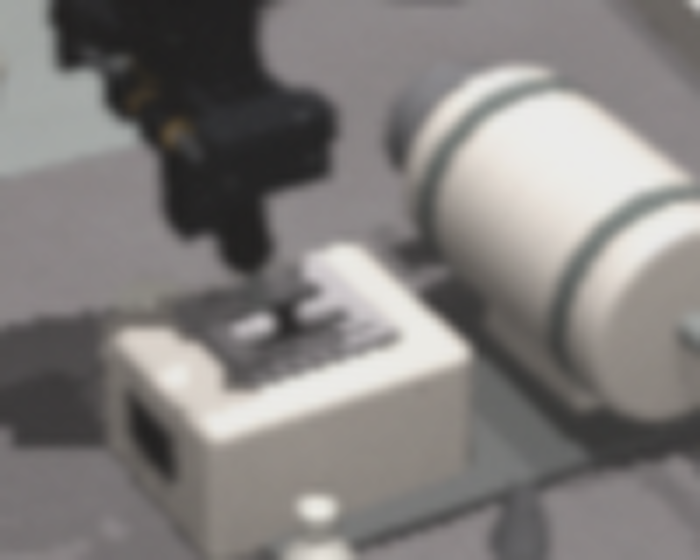

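```bash
python3 -m crank '[[[0,0,0,-0.004,0,0,1],[0,0,0,-0.004,0,0,1],[0,0,0,-0.003,0,0,1],[0,0,0,-0.002,0,0,1],[0,0,0,0,0,0,1]]]' ; python3 - <<'E'
from station import arm
from h import *
need(arm.observe(),[-.022,.028,.15])
b=arm.get_image('side')['pixels'][160:240,230:330,::-1]
cv2.imwrite('pics/b3.png',cv2.resize(b,(700,560),interpolation=cv2.INTER_CUBIC))
for s in (-.2,-.15,-.1,-.05,0,.05): print(s,((proj('side',[L2W(LP,stickpt(s,-.2,l))[0] for l in (.1,.166)])-[230,160]+.5)*7).round(0).tolist())
E
```

```text
time: 4.62
eef_pos: [0.4958, 0.0065, 0.1502]
orientation: [-3.135, -0.002, -2.981]
wrist_force: [-0.6, -0.0, 0.1]
grip_width: 0.006
lathe pos [-0.0232  0.0284  0.1502] F [-0.58 -0.04  0.09] t 4.62
turn deg [-0.4  -0.13  0.09] shift [-0.0012 -0.0004  0.0002] after turn [-0.0012 -0.0004  0.0002]
-0.2 [[229.0, 269.0], [192.0, 161.0]]
-0.15 [[237.0, 265.0], [206.0, 154.0]]
-0.1 [[245.0, 261.0], [220.0, 148.0]]
-0.05 [[253.0, 258.0], [234.0, 143.0]]
0 [[261.0, 255.0], [248.0, 138.0]]
0.05 [[270.0, 253.0], [262.0, 135.0]]
```

View pics/b3.png

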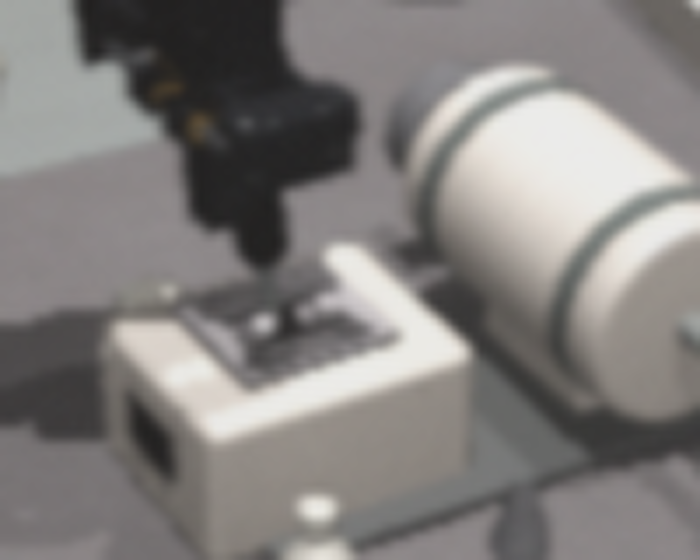

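```bash
python3 -m crank '[[[0,0,0,0.025,0,0,1],[0,0,0,0.01,0.03,0,1],[0,0,0,0,0.025,0,1],[0,0,0,0,0,0,1],[0,0,0,0,0,0,1]]]' ; python3 - <<'E'
from station import arm
from h import *
need(arm.observe(),[0,.078,.15])
b=arm.get_image('side')['pixels'][160:240,230:330,::-1]
cv2.imwrite('pics/b4.png',cv2.resize(b,(700,560),interpolation=cv2.INTER_CUBIC))
b=arm.get_image('top')['pixels'][155:225,220:320,::-1]
cv2.imwrite('pics/a4.png',cv2.resize(b,(800,560),interpolation=cv2.INTER_CUBIC))
E
```

```text
time: 5.3
eef_pos: [0.4523, 0.0552, 0.1499]
orientation: [-3.134, 0.001, -2.982]
wrist_force: [0.7, 0.5, -0.0]
grip_width: 0.005
lathe pos [-0.0583  0.0834  0.1499] F [ 0.66  0.45 -0.  ] t 5.3
turn deg [-0.45  0.05  0.03] shift [-0.0583 -0.0054  0.    ] after turn [-0.0583 -0.0054 -0.0001]
```

View pics/b4.png

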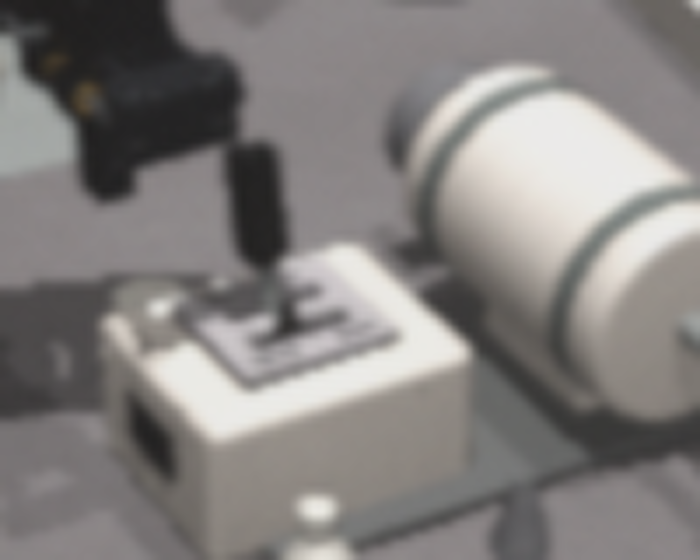

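View pics/a4.png

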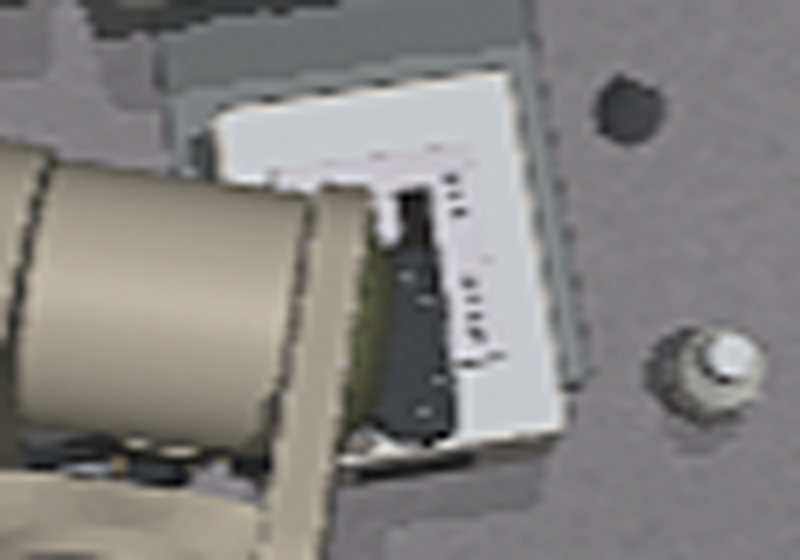

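```bash
python3 -m crank '[[[0,0,0,-0.03,0,0,1],[0,0,0,-0.028,0,0,1],[0,0,0,0,-0.01,0,1],[0,0,0,0,-0.008,0,1],[0,0,0,0,0,0,1]]]' ; python3 n.py 0 .04 .15
```

```text
time: 6.02
eef_pos: [0.5133, 0.0426, 0.1496]
orientation: [-3.134, -0.001, -2.986]
wrist_force: [0.3, 0.7, 0.9]
grip_width: 0.004
lathe pos [-0.0002  0.0613  0.1496] F [0.32 0.68 0.85] t 6.03
turn deg [-0.44 -0.05 -0.23] shift [-0.0003 -0.0213 -0.0002] after turn [-0.0002 -0.0213 -0.0004]
```

```bash
python3 -m crank '[[[0,0,-0.2,0,-0.005,0,1],[0,0,0,0,-0.005,0,1],[0,0,0,0,-0.005,0,1],[0,0,0,0,-0.005,0,1],[0,0,0,0,0,0,1]]]' ; python3 n.py 0 .02 .15;python3 - <<'E'
from station import arm
from h import *
b=arm.get_image('side')['pixels'][160:240,230:330,::-1]
cv2.imwrite('pics/b5.png',cv2.resize(b,(700,560),interpolation=cv2.INTER_CUBIC))
E
```

```text
time: 6.65
eef_pos: [0.5158, 0.0217, 0.1505]
orientation: [-3.134, -0.0, -2.983]
wrist_force: [-0.3, 0.4, 0.3]
grip_width: 0.008
lathe pos [-0.001   0.0402  0.1505] F [-0.3   0.41  0.28] t 6.65
turn deg [-0.42 -0.   -0.02] shift [-0.001  -0.0202  0.0006] after turn [-0.001  -0.0202  0.0005]
```

View pics/b5.png

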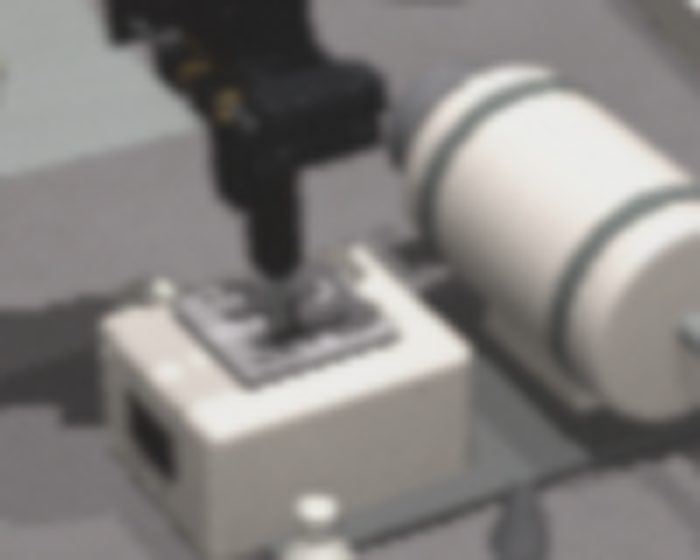

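```bash
python3 -m crank '[[[0,0,0,-0.001,-0.005,0,1],[0,0,0,0,-0.005,0,1],[0,0,0,0,-0.005,0,1],[0,0,0,0,-0.005,0,1],[0,0,0,0,-0.005,0,1]]]' ; python3 n.py 0 .006 .15
```

```text
time: 7.32
eef_pos: [0.5207, -0.0039, 0.1505]
orientation: [-3.135, -0.001, -2.982]
wrist_force: [-0.1, 1.5, 1.0]
grip_width: -0.0
lathe pos [-0.0002  0.0141  0.1505] F [-0.1   1.54  0.97] t 7.33
turn deg [-0.4  -0.06  0.02] shift [-0.0002 -0.0081  0.0005] after turn [-0.0002 -0.0081  0.0005]
```

```bash
python3 -m crank '[[[0,0,0,0,-0.003,0,1],[0,0,0,0,-0.003,0,1],[0,0,0,0,-0.002,0,1],[0,0,0,0,0,0,1],[0,0,0,0,0,0,1]]]' ; python3 n.py 0 .006 .15;python3 - <<'E'
from station import arm
from h import *
b=arm.get_image('side')['pixels'][160:240,230:330,::-1]
cv2.imwrite('pics/b6.png',cv2.resize(b,(700,560),interpolation=cv2.INTER_CUBIC))
for c in (-.2,0,.1,.15,.2,.23): print(c,((proj('side',[L2W(LP,stickpt(0,c,l))[0] for l in (.1,.166)])-[230,160]+.5)*7).round(0).tolist())
E
```

```text
time: 7.95
eef_pos: [0.522, -0.0127, 0.1502]
orientation: [-3.135, -0.001, -2.982]
wrist_force: [-1.0, 0.9, 0.1]
grip_width: 0.005
lathe pos [-0.0003  0.0053  0.1502] F [-1.    0.9   0.14] t 7.95
turn deg [-0.39 -0.08 -0.  ] shift [-0.0003  0.0007  0.0002] after turn [-0.0003  0.0007  0.0002]
-0.2 [[261.0, 255.0], [248.0, 138.0]]
0 [[280.0, 270.0], [279.0, 161.0]]
0.1 [[289.0, 279.0], [295.0, 177.0]]
0.15 [[294.0, 285.0], [303.0, 186.0]]
0.2 [[299.0, 291.0], [311.0, 195.0]]
0.23 [[302.0, 295.0], [316.0, 201.0]]
```

View pics/b6.png

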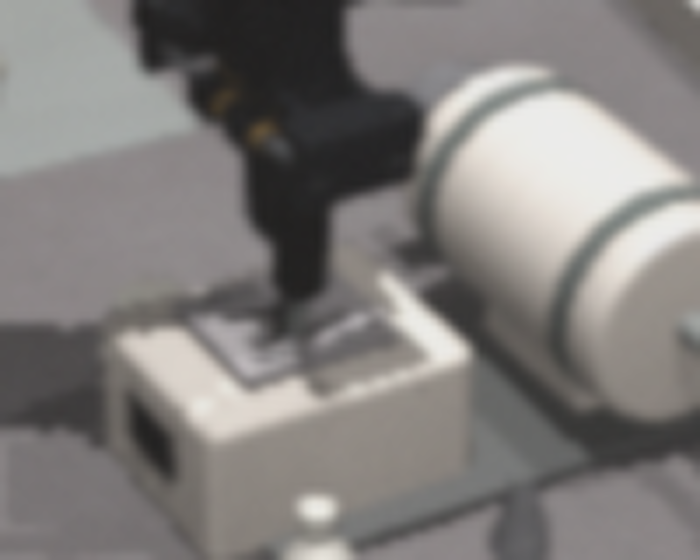

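```bash
python3 -m crank '[[[0,0,0,0,0.03,0,1],[0,0,0,0,0.03,0,1],[0,0,0,0.025,0,0,1],[0,0,0,0.03,0,0,1],[0,0,0,0,0,0,1]]]' ; python3 n.py -.055 -.026 .15;python3 - <<'E'
from station import arm
from h import *
b=arm.get_image('side')['pixels'][160:240,230:330,::-1]
cv2.imwrite('pics/b7.png',cv2.resize(b,(700,560),interpolation=cv2.INTER_CUBIC))
E
```

```text
time: 8.62
eef_pos: [0.4574, 0.039, 0.15]
orientation: [-3.133, 0.0, -2.982]
wrist_force: [-0.2, -0.7, 0.4]
grip_width: 0.006
lathe pos [-0.0559  0.0666  0.15  ] F [-0.2  -0.72  0.4 ] t 8.62
turn deg [-0.52  0.02  0.03] shift [-0.0008 -0.0926  0.0008] after turn [-0.0009 -0.0926 -0.    ]
```

View pics/b7.png

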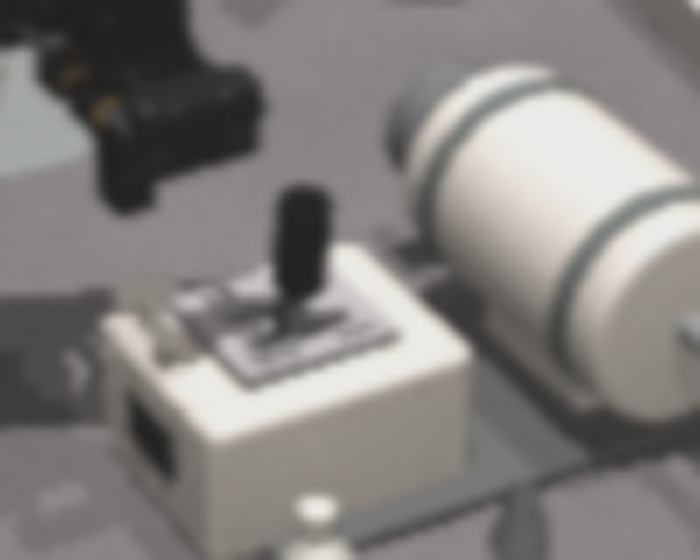

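```bash
python3 -m crank '[[[0,0,0,-0.028,0,0,1],[0,0,0,-0.028,-0.02,0,1],[0,0,0,0,-0.02,0,1],[0,0,0,0,-0.015,0,1],[0,0,0,0,-0.006,0,1]]]' ; python3 n.py 0 .003 .15; python3 -m crank '[[[0,0,0,0,0,0,1],[0,0,0,0,-0.002,0,1],[0,0,0,0,-0.001,0,1],[0,0,0,0,-0.001,0,1],[0,0,0,0,-0.001,0,1]]]'; python3 n.py 0 .003 .15
```

```text
time: 9.3
eef_pos: [0.5277, -0.0148, 0.1508]
orientation: [-3.132, 0.003, -2.982]
wrist_force: [0.5, 2.2, -0.9]
grip_width: 0.005
lathe pos [0.005  0.0023 0.1508] F [ 0.46  2.21 -0.91] t 9.3
turn deg [-0.56  0.19  0.02] shift [0.005  0.0008 0.0008] after turn [0.005  0.0007 0.0008]
time: 9.93
eef_pos: [0.5273, -0.0188, 0.151]
orientation: [-3.133, 0.003, -2.981]
wrist_force: [0.3, 1.8, -0.5]
grip_width: 0.003
lathe pos [ 0.004  -0.0017  0.151 ] F [ 0.28  1.77 -0.47] t 9.93
turn deg [-0.49  0.17  0.05] shift [0.004  0.0047 0.001 ] after turn [0.004  0.0047 0.001 ]
```

```bash
python3 -m crank '[[[0,0,0,0.003,-0.001,0,1],[0,0,0,0,-0.001,0,1],[0,0,0,0,-0.001,0,1],[0,0,0,0,-0.001,0,1],[0,0,0,0,0,0,1]]]'; python3 n.py 0 .003 .15;python3 - <<'E'
from station import arm
from h import *
b=arm.get_image('side')['pixels'][160:240,230:330,::-1]
cv2.imwrite('pics/b8.png',cv2.resize(b,(700,560),interpolation=cv2.INTER_CUBIC))
E
```

```text
time: 10.55
eef_pos: [0.5245, -0.0215, 0.1511]
orientation: [-3.137, 0.003, -2.981]
wrist_force: [1.5, 4.2, 0.5]
grip_width: 0.008
lathe pos [ 0.0008 -0.0038  0.1511] F [1.46 4.22 0.49] t 10.55
turn deg [-0.24  0.19  0.07] shift [0.0008 0.0068 0.001 ] after turn [0.0008 0.0068 0.0011]
```

View pics/b8.png

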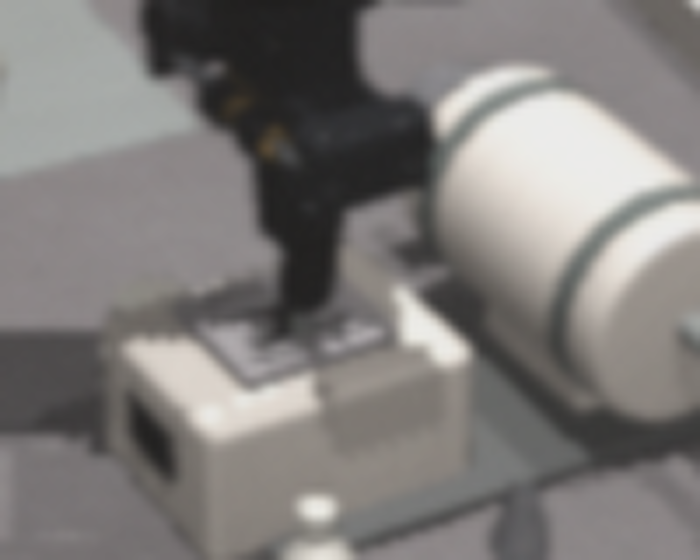

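```bash
python3 -m crank '[[[0,0,0,0,0.03,0,1],[0,0,0,0,0.03,0,1],[0,0,0,0.025,0,0,1],[0,0,0,0.03,0,0,1],[0,0,0,0,0,0,1]]]' ; python3 n.py -.055 -.028 .15;python3 - <<'E'
from station import arm
from h import *
b=arm.get_image('side')['pixels'][160:240,230:330,::-1]
cv2.imwrite('pics/b9.png',cv2.resize(b,(700,560),interpolation=cv2.INTER_CUBIC))
E
```

```text
time: 11.22
eef_pos: [0.4599, 0.028, 0.1507]
orientation: [-3.132, 0.004, -2.981]
wrist_force: [0.1, 0.0, -0.5]
grip_width: -0.003
lathe pos [-0.0552  0.0552  0.1507] F [ 0.08  0.04 -0.49] t 11.22
turn deg [-0.57  0.22  0.05] shift [-0.0001 -0.0832  0.0015] after turn [-0.0002 -0.0832  0.0007]
```

View pics/b9.png

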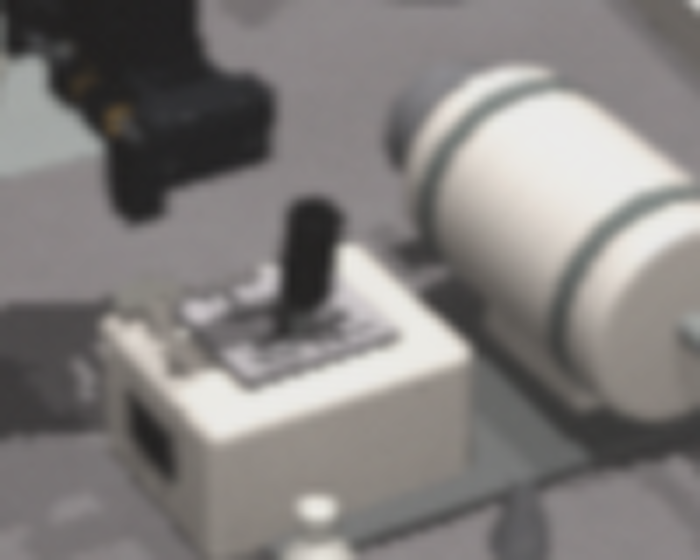

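```bash
python3 -m crank '[[[0,0,0,0,-0.042,0,1],[0,0,0,0,-0.041,0,1],[0,0,0,-0.012,0,0,1],[0,0,0,-0.008,0,0,1],[0,0,0,0,0,0,1]]]' ; python3 n.py -.022 -.028 .15
```

```text
time: 11.9
eef_pos: [0.4999, -0.0535, 0.1521]
orientation: [-3.128, 0.008, -2.98]
wrist_force: [0.5, -0.9, 0.8]
grip_width: 0.007
lathe pos [-0.0286 -0.0316  0.1521] F [ 0.52 -0.86  0.78] t 11.9
turn deg [-0.75  0.46  0.12] shift [-0.0066  0.0036  0.0021] after turn [-0.0066  0.0036  0.0021]
```

```bash
python3 -m crank '[[[-0.7,0.4,0,-0.005,0.003,0.002,1],[0,0,0,-0.005,0,0,1],[0,0,0,-0.005,0,0,1],[0,0,0,-0.005,0,0,1],[0,0,0,-0.004,0,0,1]]]' ; python3 n.py .0177 -.028 .15
```

```text
time: 12.52
eef_pos: [0.5236, -0.045, 0.1501]
orientation: [-3.141, -0.002, -2.978]
wrist_force: [-1.1, -0.6, 1.9]
grip_width: 0.004
lathe pos [-0.0039 -0.0269  0.1501] F [-1.09 -0.65  1.93] t 12.53
turn deg [-0.03 -0.09  0.25] shift [-0.0216 -0.0011  0.0001] after turn [-0.0216 -0.0011  0.0001]
```

```bash
python3 -m crank '[[[0,0,0,-0.004,0,0,1],[0,0,0,-0.004,0,0,1],[0,0,0,-0.004,0,0,1],[0,0,0,-0.003,0,0,1],[0,0,0,-0.002,0,0,1]]]' ; python3 n.py .0177 -.028 .15
```

```text
time: 13.15
eef_pos: [0.541, -0.0418, 0.1493]
orientation: [3.141, -0.003, -2.978]
wrist_force: [-1.3, -0.5, -1.5]
grip_width: 0.007
lathe pos [ 0.0139 -0.0265  0.1493] F [-1.29 -0.51 -1.49] t 13.15
turn deg [ 0.05 -0.2   0.24] shift [-0.0038 -0.0015 -0.0007] after turn [-0.0038 -0.0015 -0.0007]
```

```bash
python3 -m crank '[[[0,0,0,-0.0015,0,0,1],[0,0,0,-0.001,0,0,1],[0,0,0,-0.001,0,0,1],[0,0,0,-0.001,0,0,1],[0,0,0,0,0,0,1]]]' ; python3 - <<'E'
from station import arm
from h import *
need(arm.observe(),[.02,-.028,.15])
b=arm.get_image('side')['pixels'][160:240,230:330,::-1]
cv2.imwrite('pics/b10.png',cv2.resize(b,(700,560),interpolation=cv2.INTER_CUBIC))
for s in (.2,.25,.3,.32): print(s,((proj('side',[L2W(LP,stickpt(s,.22,l))[0] for l in (.1,.166)])-[230,160]+.5)*7).round(0).tolist())
E
```

```text
time: 13.78
eef_pos: [0.5458, -0.0408, 0.1493]
orientation: [3.14, -0.003, -2.978]
wrist_force: [-1.2, 0.1, -1.2]
grip_width: 0.008
lathe pos [ 0.0187 -0.0263  0.1493] F [-1.15  0.13 -1.22] t 13.78
turn deg [ 0.07 -0.19  0.25] shift [-0.0013 -0.0017 -0.0007] after turn [-0.0013 -0.0017 -0.0007]
0.2 [[333.0, 286.0], [370.0, 187.0]]
0.25 [[341.0, 284.0], [383.0, 186.0]]
0.3 [[349.0, 284.0], [396.0, 185.0]]
0.32 [[352.0, 284.0], [401.0, 185.0]]
```

View pics/b10.png

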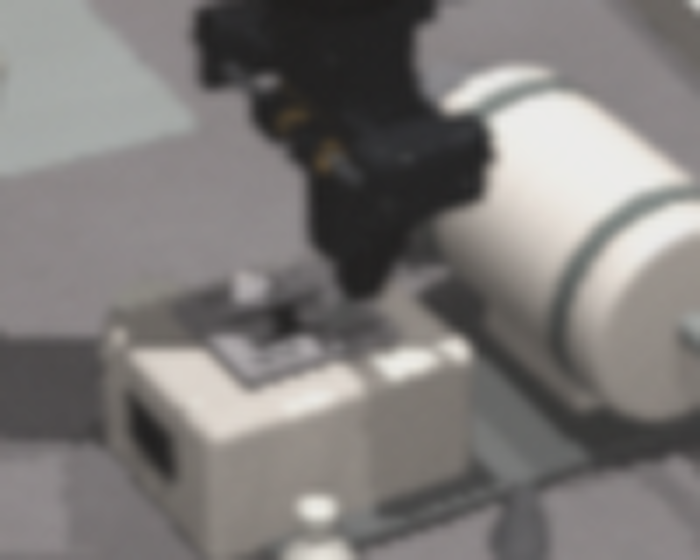

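```bash
python3 -m crank '[[[0,0,0,-0.001,0,0,1],[0,0,0,-0.001,0,0,1],[0,0,0,-0.001,0,0,1],[0,0,0,-0.001,0,0,1],[0,0,0,0,0,0,1]]]' ; python3 n.py .0177 -.028 .15
```

```text
time: 14.45
eef_pos: [0.548, -0.0403, 0.149]
orientation: [3.14, -0.009, -2.978]
wrist_force: [-4.1, -0.8, 1.2]
grip_width: 0.007
lathe pos [ 0.021  -0.0262  0.149 ] F [-4.13 -0.84  1.25] t 14.45
turn deg [ 0.09 -0.5   0.25] shift [ 0.0033 -0.0018 -0.001 ] after turn [ 0.0033 -0.0018 -0.001 ]
```

Force has risen to 4 N, so the stick is at its stop. Next I back off, raise and look.

```bash
python3 -m crank '[[[0,0,0,0.02,0,0,1],[0,0,0,0.04,0,0,1],[0,0,0,0.02,0,-0.06,1],[0,0,0,0,0.06,-0.06,1],[0,0,0,0,0.06,0,1]]]'; python3 -m crank '[[[0,0,0,0.03,0.06,0,1],[0,0,0,0.03,0.06,0,1],[0,0,0,0,0.06,0,1],[0,0,0,0,0,0,1],[0,0,0,0,0,0,1]]]'; python3 - <<'E'
from station import arm
from h import *
need(arm.observe(),[.02,-.028,.15])
t=arm.get_image('top')['pixels'][...,::-1];s=arm.get_image('side')['pixels'][...,::-1]
cv2.imwrite('pics/t11.png',t);cv2.imwrite('pics/s11.png',s)
v=np.hstack([cv2.resize(t[155:225,220:320],(400,280)),cv2.resize(s[160:240,230:330],(400,280))])
cv2.imwrite('pics/c11.png',v)
E
```

```text
time: 15.08
eef_pos: [0.4544, 0.0491, 0.2581]
orientation: [3.14, 0.0, -2.984]
wrist_force: [0.5, 0.6, -1.1]
grip_width: 0.011
time: 15.7
eef_pos: [0.371, 0.2179, 0.2612]
orientation: [3.138, 0.014, -2.979]
wrist_force: [0.4, -1.1, 0.2]
grip_width: 0.004
lathe pos [-0.1128  0.2568  0.2612] F [ 0.39 -1.05  0.16] t 15.7
turn deg [0.22 0.82 0.2 ] shift [-0.1302 -0.2857  0.112 ] after turn [-0.1328 -0.2848  0.1112]
```

View pics/c11.png

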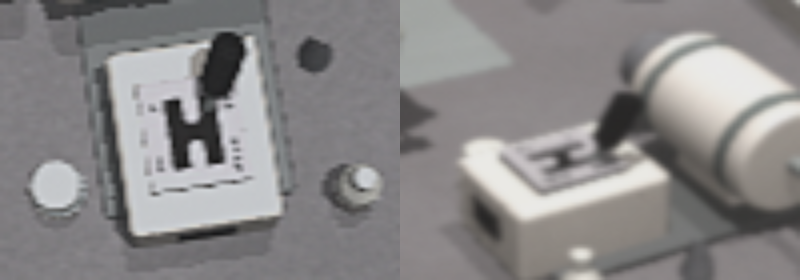

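View pics/t11.png

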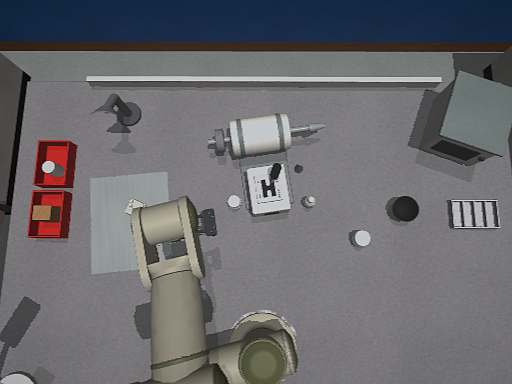

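```bash
python3 - <<'E'
from station import arm
from h import *
p=LP;T=np.array([220+231/4-.4,155+42/4-.4]);S=np.array([230+(629-400)/4-.4,160+99/3.5-.4])
g=lambda q:np.r_[(proj('top',L2W(p,stickpt(*q,.166)))-T).ravel(),(proj('side',L2W(p,stickpt(*q,.166)))-S).ravel()]
r=least_squares(g,[0,0]);print(r.x,r.fun.round(2))
a=cv2.imread('pics/top0.png').astype(int);b=cv2.imread('pics/t11.png').astype(int)
for n,(u,v) in dict(jar=(233,202),dropper=(309,202),cone=(298,168),jar2=(361,239),bowl=(404,209)).items(): print(n,abs(a-b)[v-10:v+10,u-10:u+10].mean().round(1))
print(arm.observe()['qd'].round(3))
E
```

```text
[0.31334762 0.23928286] [ 0.81 -0.12  0.09 -1.46]
jar 0.6
dropper 0.6
cone 0.7
jar2 0.6
bowl 1.0
[-0.016  0.003  0.004 -0.002  0.003  0.004]
```

```bash
python3 -c "
from station import arm
print(arm.job_done())"
```

```text
the job is handed in; nothing more can be done
None
```

The gearstick is in the third slot, and I handed the job in at about 16 s of the 59 s allowed. With closed fingertips I pushed it forward into line with the cross channel, across to the right-hand wall, then forward to its stop. It was never gripped.

- **Second push needed:** the first push to the right looked short in the pictures (about 0.13 to 0.17 rad). I repeated it until the force rose at the wall.
- **Final tilt:** measured from both cameras, s is about 0.31 rad and c about 0.24 rad. The picture fit was off by up to 1.5 pixels.
- **Forces:** the highest wrist force reading, taken at the ends of moves, was about 4.5 N, at the right-hand wall. The reading at the forward stop was about 4 N.
- **Bystanders:** the jar, dropper, cone, jar2 and bowl look unchanged in the top view. The arm partly or wholly hid the cast and spatula in the last picture. I did not check those two, but the fingers stayed well above that area.
- **Arm:** it ended clear of everything, at 0.26 m height.

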